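Find the push-button that still snaps and fit it in the crimper's control box

ROBOT

A 6-joint arm with a two-finger parallel gripper is mounted at the origin on a cart in front of the work surface, level with it; the furniture and walls round the work are solid. World frame = base frame: x ahead of the robot, y to its left, z up, the work surface at z = 0. Lengths are in m, angles in rad, forces in N, time in s.
With the tool pointing down it reaches from about 0.35 to 0.975 m from the base axis. Payload 4.9 kg.
Tool frame: the origin (TCP) lies midway between the tips of the shut fingers; the grasp point (between the pads) lies grasp_offset behind it (grasp_offset is the distance from the TCP to the grasp point, in m); x points along the fingers, z is the direction in which the jaws open and shut, and the axes are right-handed (so a half turn about x gives the same grasp; the last joint's range is limited). The gripper opens to 85 mm and grips with 20 to 120 N. Pads are 22 mm wide; open, the fingers measure 114 mm over their backs; the gripper's body (76 mm by 85 mm) begins 54 mm behind the grasp point. The pads swing forward as they close: fully open they stand 13 mm farther back than shut.
Start: joints at [1.126, 0.053, 1.613, -0, 1.476, -0.119], TCP at [0.2, 0.592, 0.197] pointing down, gripper open.
Joint ranges: [-3.01, 3.01], [-1.01, 2.22], [0.06, 2.58], [-1.02, 4.17], [0.09, 2.62], [-3.14, 3.14]. Speed limits (rad/s): [2.57, 2.57, 3.14, 3.14, 3.14, 3.14].

INTERFACE

Orientations are given as a rotation vector (axis times angle).
In Python, from workcell import get_obs, capture, finish_job, grasp_offset gives the robot as it stands.
- The arm moves only by the tool play_rows, never from a script. Its argument "moves" is a list of rows, each a list of 3 entries, a list of its own where there are three numbers: the shift along the tool's x, y, z in mm, then the turn, a rotation vector about the tool's x, y, z in rad, then the closure, from 0 (fully open) to 1 (shut). In form: [[[tx, ty, tz], [ax, ay, az], claw], ...]. A call has 1 to 20 rows; each row shifts and turns the commanded pose from where the row before left it, along the tool's axes as they then stand; what a row does not reach is not made up. A row lasts 1/8 s, in which the tool goes at most 62.5 mm and 10.7 degrees, less where a joint would pass 70% of its speed; a pose out of reach is approached as far as the arm can. A call is refused whole if a number of a shift passes 62.5 or a number of a turn 0.188, either way. A call with a gripper value outside its range is refused whole. The fingers move at their own pace and stop on an object; "newtons" is the grip in N (left out, the last holds). Time passes only in rows, so rows that do not move let the fingers close. It gives the time, the measured TCP pose, the force and the opening at its end, in the units of the state.
- get_obs(): the state, without advancing time (a new reading comes with each control period).
- capture(name): name is "side" or "top" or "wrist"; returns a dict with "color" (400x640x3 uint8, blue, green, red), "mtx" (3x3 intrinsics, pixels), "rvec" (rotation vector, rad) and "tvec" (3), from world to camera coordinates, as OpenCV has them; the wrist camera has in their place "hand_eye" (4x4, takes a point from camera to tool coordinates, whose origin is the TCP and whose axes are the tool frame's). Camera axes: x right, y down, z forward; pixel columns grow to the right and rows downward; lengths in m; the calibration is good to about 2 mm. The wrist camera is an equidistant fisheye: a pixel r from the principal point sees the ray r / f radians off the axis. A picture is of the moment at which its call begins: read the wrist's pose just before it. There is no depth.
- finish_job(): hands the job in, once; it reports no verdict.
The state is a dict: "clock": time; "joint_pos": joint angles; "joint_velocities": joint speeds; "effort": joint torques, N m; "tcp_pos": TCP position; "tool_rot": TCP orientation; "contact_force": force on the tool from outside, world axes, zero at the start; "moment": the same for the moment, N m; "gripper_width": opening from 0.0 (shut) to 1.0 (fully open).
Only numpy, scipy, OpenCV 4.12 (cv2) and the standard library are available. Lean on these libraries where they do the work, as an engineer would, in place of code of your own. Each camera call takes 0.05 s, during which the arm holds its last target. There are 200 camera calls.

TASK

The crimper's control box lacks its start button, and of the three used push-button switches in the stand only one is sound: press their green caps gently and slowly, one after another, until you feel one whose resistance snaps over before the bottom (the worn ones just go down with no snap). Lift that switch out, set it in the box's empty square cut-out without forcing it, collar flat on the top, let go, and press its cap slowly there once more past its snap to be sure of it. Leave the worn switches in the stand and the things around alone.

Things in the scene. Friction and masses are not known exactly. Their poses are not given: they have to be found in the camera images.
- switch_a: drop-in push-button switch, one of three look-alikes in random order in the stand: black square collar 32 x 32 x 16 mm, green cap on top, grey body 24 x 24 mm (foot stepped in to 21 mm) reaching 27 mm below the collar, brass tabs to 33 mm; about 0.1 kg. Origin: centre of the collar's underside, which rests on the stand's top face; z up, x and y square to the collar's sides
- switch_b: as switch_a. Grip any of these switches by two opposite sides of the collar, clear of the cap; in the stand and in the box the sides that face along x are clear. Origin and axes as for switch_a
- switch_c: as switch_a. Origin and axes as for switch_a: when a switch is fully home in the control box its origin lies on the box's top face
- cap_a: green round cap, 22 mm across, of switch_a. Origin: centre of its flat top, 25 mm above the collar's underside (9 mm proud of the collar) when free. It goes down 6 mm to a hard stop and springs back. Caps bear 15 N; at the stop the force climbs steeply, so go down slowly and read the force
- cap_b: cap of switch_b, as cap_a. In the two worn switches (any of the three) the resistance climbs evenly, with no drop, all the way to the stop: in one of them to only 2 to 3 N, in the other to 6 to 7 N, so a firm button is not yet a sound one
- cap_c: cap of switch_c, as cap_a. In the one sound switch (any of the three) the resistance climbs to about 6 N some 1.5 mm down, snaps over and falls to about 2 N at 4 to 5 mm, then climbs again to 7 N at the stop; it is past its snap for certain when 4.5 mm down or more
- stand: fixed bench stand of bent aluminium sheet, 64 mm (its x) by 178 mm (its y), top face 44 mm above the bench, with three square cut-outs (25.6 mm) in a row along its y, 56 mm apart, the middle one at its centre; a switch hangs in each by its collar. Origin: on the bench under its centre; z up
- control_box: fixed grey control box of the hose crimper, 82 mm (its x) by 106 mm (its y), aluminium top face 66 mm above the bench; on top the square cut-out, 24 mm from the centre along +y, and a red emergency-stop mushroom 28 mm from the centre along -y (32 mm across, 25 mm high). Origin: on the bench under its centre; z up
- cutout (a point): centre of the box's empty square cut-out (25.6 mm wide, 4 mm thick sheet, hollow and 55 mm deep beneath), on the top face; x and y along its sides, z up. The switch's body fits with 1.6 mm play in all, any of the four ways round; lower it slowly, feeling for the rim
- screwdriver_blue: blue screwdriver, 172 mm long, 29 mm high, lying beyond the stand: leave alone. Origin: on the bench under its middle
- pbox_c: small brown carton, 51 x 66 mm, 46 mm high, standing off the end of the stand: leave alone. Origin: centre of its underside
- die_2: grey steel crimping die, 37 x 36 x 56 mm, standing beside the control box: leave alone. Origin: centre of its underside

How it is judged:
On the way, in this order (a step that is already met when the one before it is completed fails the run):
1. a switch standing in the stand is brought to its breakover: its cap, 0.8 to 2.5 mm down, resists with more than 4.6 N (only the sound one does) (((contact force between cap_a and anything else above 4.6 N and z of cap_a in the frame of switch_a between 0.0225 and 0.0242 m and distance of switch_a from where it was at the start of the episode below 0.008 m) or (contact force between cap_b and anything else above 4.6 N and z of cap_b in the frame of switch_b between 0.0225 and 0.0242 m and distance of switch_b from where it was at the start of the episode below 0.008 m) or (contact force between cap_c and anything else above 4.6 N and z of cap_c in the frame of switch_c between 0.0225 and 0.0242 m and distance of switch_c from where it was at the start of the episode below 0.008 m))), for 0.05 s.
2. it is pressed on past the snap: cap more than 4.2 mm down, resistance fallen under 4 N (((z of cap_a in the frame of switch_a below 0.0208 m and contact force between cap_a and anything else between 0.3 and 4 N and distance of switch_a from where it was at the start of the episode below 0.008 m) or (z of cap_b in the frame of switch_b below 0.0208 m and contact force between cap_b and anything else between 0.3 and 4 N and distance of switch_b from where it was at the start of the episode below 0.008 m) or (z of cap_c in the frame of switch_c below 0.0208 m and contact force between cap_c and anything else between 0.3 and 4 N and distance of switch_c from where it was at the start of the episode below 0.008 m))), for 0.02 s.
3. a switch stands fully home in the box's cut-out (((horizontal distance between switch_a and cutout below 0.003 m and z of switch_a in the frame of cutout between -0.003 and 0.002 m and angle between switch_a's own z axis and vertical below 0.05 rad) or (horizontal distance between switch_b and cutout below 0.003 m and z of switch_b in the frame of cutout between -0.003 and 0.002 m and angle between switch_b's own z axis and vertical below 0.05 rad) or (horizontal distance between switch_c and cutout below 0.003 m and z of switch_c in the frame of cutout between -0.003 and 0.002 m and angle between switch_c's own z axis and vertical below 0.05 rad))), for 0.2 s.
4. in the cut-out its cap is brought to its breakover: 0.8 to 2.5 mm down, more than 4.6 N (((contact force between cap_a and anything else above 4.6 N and z of cap_a in the frame of switch_a between 0.0225 and 0.0242 m and horizontal distance between switch_a and cutout below 0.003 m and z of switch_a in the frame of cutout between -0.003 and 0.002 m and angle between switch_a's own z axis and vertical below 0.05 rad) or (contact force between cap_b and anything else above 4.6 N and z of cap_b in the frame of switch_b between 0.0225 and 0.0242 m and horizontal distance between switch_b and cutout below 0.003 m and z of switch_b in the frame of cutout between -0.003 and 0.002 m and angle between switch_b's own z axis and vertical below 0.05 rad) or (contact force between cap_c and anything else above 4.6 N and z of cap_c in the frame of switch_c between 0.0225 and 0.0242 m and horizontal distance between switch_c and cutout below 0.003 m and z of switch_c in the frame of cutout between -0.003 and 0.002 m and angle between switch_c's own z axis and vertical below 0.05 rad))), for 0.05 s.
5. and pressed on past the snap: more than 4.2 mm down, under 4 N (((z of cap_a in the frame of switch_a below 0.0208 m and contact force between cap_a and anything else between 0.3 and 4 N and horizontal distance between switch_a and cutout below 0.003 m and z of switch_a in the frame of cutout between -0.003 and 0.002 m and angle between switch_a's own z axis and vertical below 0.05 rad) or (z of cap_b in the frame of switch_b below 0.0208 m and contact force between cap_b and anything else between 0.3 and 4 N and horizontal distance between switch_b and cutout below 0.003 m and z of switch_b in the frame of cutout between -0.003 and 0.002 m and angle between switch_b's own z axis and vertical below 0.05 rad) or (z of cap_c in the frame of switch_c below 0.0208 m and contact force between cap_c and anything else between 0.3 and 4 N and horizontal distance between switch_c and cutout below 0.003 m and z of switch_c in the frame of cutout between -0.003 and 0.002 m and angle between switch_c's own z axis and vertical below 0.05 rad))), for 0.02 s.
At the end, for the whole second after the job is handed in: The switch that snapped stands in the box's cut-out, released and at rest, upright (within 3 degrees), centred within 3 mm, collar on the top face within 2 mm; the two others are still in their places in the stand (within 8 mm), the bystanders within 25 mm of where they were (((horizontal distance between switch_a and cutout below 0.003 m and z of switch_a in the frame of cutout between -0.003 and 0.002 m and angle between switch_a's own z axis and vertical below 0.05 rad and linear speed of switch_a below 0.02 m/s and distance of each of switch_b, switch_c from where it was at the start of the episode below 0.008 m) or (horizontal distance between switch_b and cutout below 0.003 m and z of switch_b in the frame of cutout between -0.003 and 0.002 m and angle between switch_b's own z axis and vertical below 0.05 rad and linear speed of switch_b below 0.02 m/s and distance of each of switch_a, switch_c from where it was at the start of the episode below 0.008 m) or (horizontal distance between switch_c and cutout below 0.003 m and z of switch_c in the frame of cutout between -0.003 and 0.002 m and angle between switch_c's own z axis and vertical below 0.05 rad and linear speed of switch_c below 0.02 m/s and distance of each of switch_a, switch_b from where it was at the start of the episode below 0.008 m)) and distance of each of screwdriver_blue, pbox_c, die_2 from where it was at the start of the episode below 0.025 m); the robot touches nothing.
It fails at once if a cap pushed with more than 18 N (contact force between any of cap_a, cap_b, cap_c and anything else above 18 N).
It fails at once if a switch forced against the control box with more than 50 N (contact force between any of switch_a, switch_b, switch_c and control_box above 50 N).
It fails at once if a second switch taken out of its place in the stand (two moved 20 mm) (distance of each of switch_a, switch_b from where it was at the start of the episode above 0.02 m or distance of each of switch_b, switch_c from where it was at the start of the episode above 0.02 m or distance of each of switch_a, switch_c from where it was at the start of the episode above 0.02 m).
It fails at once if a bystander knocked about (moved 40 mm) (distance of any of screwdriver_blue, pbox_c, die_2 from where it was at the start of the episode above 0.04 m).
It also fails if it takes over 72 s, if anything falls off the work surface, if the arm or the gripper's body presses on something with over 40 N, if the wrist force passes 120 N, or if a joint passes its speed limit or range.

## Working session

There is one attempt and no reset: what is moved stays moved. The work goes in short steps, Python scripts to look and compute and a tool call to move; the robot and the scene stay as the last step left them, time stands still between calls to the robot, and variables do not carry over. Pictures are saved under pics/ and viewed, about 8 in all and at most 12, crops included, and the job is handed in when it is done.

Besides the shell and the picture viewer there is one more tool, called after "Emit:" as name(argument=value, ...) on one line, values as JSON. play_rows: Moves the arm, as the interface text tells. Its arguments: {"type":"object","properties":{"moves":{"type":"array","items":{"type":"array"}},"newtons":{"type":"number"}},"required":["moves"]}

```bash
mkdir -p pics; ls
python3 - <<'E'
from workcell import get_obs,capture,grasp_offset
import cv2,numpy as np
o=get_obs();print(o,grasp_offset)
for n in("top","side","wrist"):
    c=capture(n);cv2.imwrite(f"pics/{n}0.png",c["color"]);print(n,{k:np.round(v,4).tolist() for k,v in c.items() if k!="color"})
t=cv2.imread("pics/top0.png");s=cv2.imread("pics/side0.png")
cv2.imwrite("pics/ts0.png",cv2.resize(np.vstack([t,s]),(480,600),interpolation=cv2.INTER_AREA))
E
```

```text
pics
{'clock': 0.0, 'joint_pos': array([ 1.12602016e+00,  5.33624357e-02,  1.61431332e+00, -3.24571315e-05,
        1.47600765e+00, -1.19025638e-01]), 'joint_velocities': array([-0.00012891, -0.00023512, -0.00104049, -0.00020748, -0.00066603,
       -0.00042898]), 'effort': array([ 1.59329982e-03, -3.93688023e+01, -3.70173275e+01, -7.84853705e-05,
        7.08619933e-03,  4.57241125e-07]), 'tcp_pos': array([0.19973067, 0.59148093, 0.1953481 ]), 'tool_rot': array([-0.96708955,  1.34774095,  0.96537103]), 'contact_force': array([1.06365542, 0.83307637, 1.4800911 ]), 'moment': array([-0.05487514,  0.01977686,  0.02761837]), 'gripper_width': 1.0022132432076298} 0.0187
top {'mtx': [[511.8885, 0.0, 319.883], [0.0, 511.8885, 194.1741], [0.0, 0.0, 1.0]], 'rvec': [2.1774, -2.1909, 0.0418], 'tvec': [0.0524, 0.587, 0.9441]}
side {'mtx': [[485.4459, 0.0, 324.6851], [0.0, 485.4459, 200.2858], [0.0, 0.0, 1.0]], 'rvec': [0.2735, -2.5861, 1.6056], 'tvec': [0.5609, 0.1029, 0.811]}
wrist {'mtx': [[309.7069, 0.0, 320.4695], [0.0, 309.7069, 200.4821], [0.0, 0.0, 1.0]], 'hand_eye': [[0.0001, -0.3195, 0.9476, -0.1776], [-0.0004, -0.9476, -0.3195, 0.0816], [1.0, -0.0004, -0.0002, 0.0011], [0.0, 0.0, 0.0, 1.0]]}
```

View pics/top0.png

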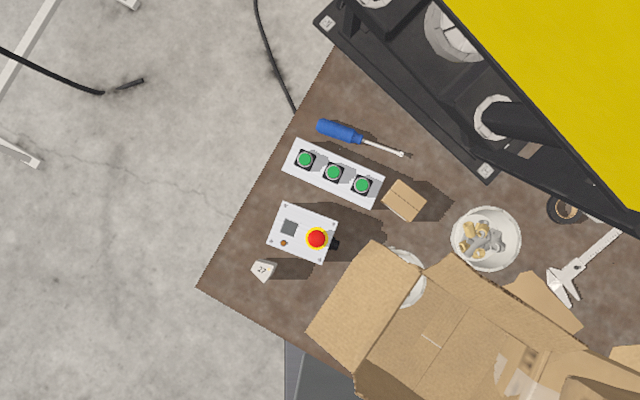

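The top view shows the stand with green caps at about (305,159), (333,172) and (362,185). The box's dark cut-out is near (289,228) and the red mushroom near (316,238). The die is at (263,270), the carton at (404,200) and the screwdriver at (340,132).

```bash
cat > h.py <<'E'
import cv2,numpy as np
from scipy.spatial.transform import Rotation as R
from workcell import get_obs,capture
def ray(c,uv,pose=None):
    K=c["mtx"];uv=np.array(uv,float)
    if "rvec" in c:
        Rm=cv2.Rodrigues(np.array(c["rvec"]))[0];t=np.ravel(c["tvec"])
        d=np.array([(uv[0]-K[0,2])/K[0,0],(uv[1]-K[1,2])/K[1,1],1])
        return -Rm.T@t,Rm.T@d
    p=(uv-K[:2,2])/K[0,0];th=np.hypot(*p);s=np.sin(th)/max(th,1e-9)
    d=np.array([p[0]*s,p[1]*s,np.cos(th)])
    Rt=R.from_rotvec(pose["tool_rot"]).as_matrix();H=np.array(c["hand_eye"])
    return Rt@H[:3,3]+pose["tcp_pos"],Rt@H[:3,:3]@d
def onz(c,uv,z,pose=None):
    o,d=ray(c,uv,pose);return (o+d*(z-o[2])/d[2])
def proj(c,P,pose=None):
    K=c["mtx"];P=np.array(P,float)
    if "rvec" in c:
        return cv2.projectPoints(P.reshape(1,3),np.array(c["rvec"]),np.array(c["tvec"]),np.array(K),None)[0].ravel()
    Rt=R.from_rotvec(pose["tool_rot"]).as_matrix();H=np.array(c["hand_eye"])
    q=H[:3,:3].T@(Rt.T@(P-pose["tcp_pos"])-H[:3,3]);th=np.arctan2(np.hypot(q[0],q[1]),q[2])
    return K[:2,2]+K[0,0]*th*q[:2]/np.hypot(q[0],q[1])
def blobs(mask,amin=60):
    n,l,s,ce=cv2.connectedComponentsWithStats(mask.astype(np.uint8))
    return [(ce[i],s[i,4],l==i) for i in range(1,n) if s[i,4]>=amin]
def green(im):
    h=cv2.cvtColor(im,cv2.COLOR_BGR2HSV);return (h[...,0]>45)&(h[...,0]<85)&(h[...,1]>110)&(h[...,2]>50)
def red(im):
    h=cv2.cvtColor(im,cv2.COLOR_BGR2HSV);return ((h[...,0]<6)|(h[...,0]>174))&(h[...,1]>150)&(h[...,2]>90)
E
python3 - <<'E'
from h import *
o=get_obs();R0=R.from_rotvec(o["tool_rot"]).as_matrix();print(R0.round(3))
c=capture("top")
for b in blobs(green(c["color"]),30): print("g",b[0].round(1),b[1],onz(c,b[0],.069).round(4))
for b in blobs(red(c["color"]),30): print("r",b[0].round(1),b[1],onz(c,b[0],.091).round(4))
im=c["color"]; 
for uv in [(289,228)]: print("cut",onz(c,uv,.066).round(4))
for n,uv in dict(die=(263,270),carton=(404,200),sd=(340,132),sd2=(403,155)).items(): print(n,onz(c,uv,.04).round(3))
for n,uv in dict(e1=(335,45),e2=(196,287),e3=(305,340)).items(): print(n,onz(c,uv,0).round(3))
cv2.imwrite("pics/crop1.png",cv2.resize(im[130:290,230:430],None,fx=4,fy=4)[:600])
E
```

```text
[[-0.001 -0.947  0.32 ]
 [-0.001  0.32   0.947]
 [-1.     0.    -0.002]]
g [304.6 159. ] 108 [0.6474 0.0748 0.069 ]
g [333.  171.7] 108 [0.6243 0.0243 0.069 ]
g [361.5 184.5] 113 [ 0.601  -0.0261  0.069 ]
r [316.1 238.2] 213 [0.5071 0.0544 0.091 ]
cut [0.5247 0.1031 0.066 ]
die [0.448 0.153 0.04 ]
carton [ 0.574 -0.105  0.04 ]
sd [0.701 0.011 0.04 ]
sd2 [ 0.657 -0.105  0.04 ]
e1 [0.878 0.018 0.   ]
e2 [0.413 0.285 0.   ]
e3 [0.314 0.079 0.   ]
```

View pics/crop1.png

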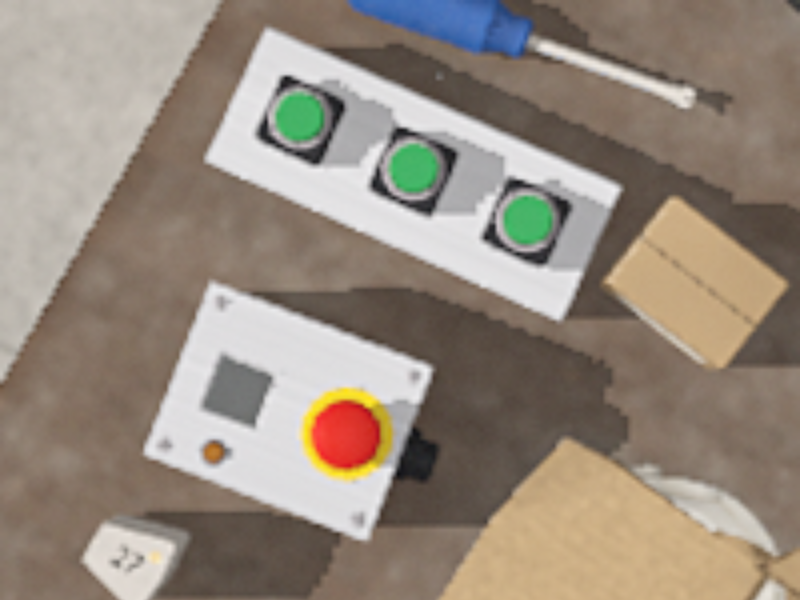

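View pics/wrist0.png

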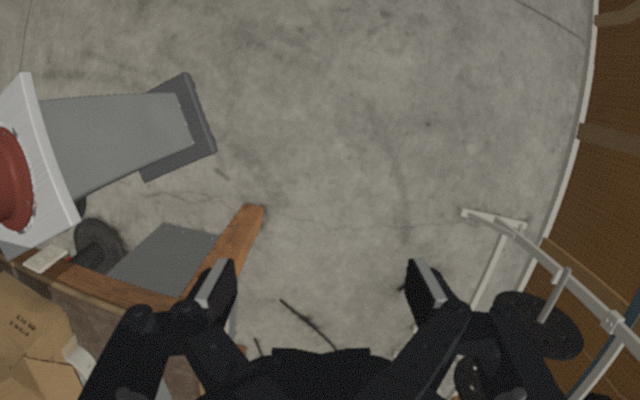

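The crop shows the three switches with the stand's x direction clear. The cut-out is at crop (237,390) and the mushroom at (346,433). The wrist view shows only floor and the cart edge. One look at the side view will give the heights of things near the arm's path.

View pics/side0.png

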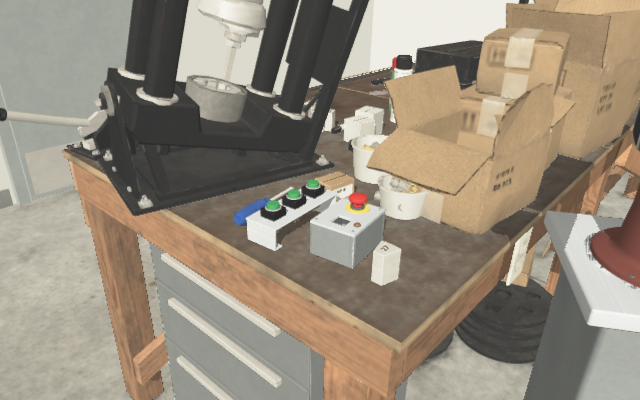

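The side view shows the press behind the stand and the open carton to the right of the box. The lane over the stand and box is free. Next I compute rows to go over the middle switch with the jaws along the stand's x.

```bash
cat > plan.py <<'E'
import sys,json
from h import *
def rows(target,yawdeg,n,claw):
    """relative rows from the present pose to target with tool x down, tool z at yaw"""
    o=get_obs();p=o["tcp_pos"];M=R.from_rotvec(o["tool_rot"]);y=np.radians(yawdeg)
    z=np.array([np.cos(y),np.sin(y),0]);x=np.array([0,0,-1.]);T=R.from_matrix(np.c_[x,np.cross(z,x),z])
    rv=(M.inv()*T).as_rotvec();out=[]
    for k in range(n):
        A=M*R.from_rotvec(rv*k/n)
        out.append([(A.inv().apply(np.array(target)-p)/n*1000).round(1).tolist(),(rv/n).round(3).tolist(),claw])
    return json.dumps(out)
if __name__=="__main__":
    a=list(map(float,sys.argv[1:]));print(rows(a[:3],a[3],int(a[4]),a[5]))
E
python3 plan.py 0.624 0.024 0.19 -24.7 14 1
```

```text
[[[0.4, -41.7, -28.7], [0.12, -0.0, 0.0], 1.0], [[0.4, -44.8, -23.5], [0.12, -0.0, 0.0], 1.0], [[0.4, -47.3, -18.0], [0.12, -0.0, 0.0], 1.0], [[0.4, -49.1, -12.2], [0.12, -0.0, 0.0], 1.0], [[0.4, -50.2, -6.3], [0.12, -0.0, 0.0], 1.0], [[0.4, -50.6, -0.2], [0.12, -0.0, 0.0], 1.0], [[0.4, -50.3, 5.8], [0.12, -0.0, 0.0], 1.0], [[0.4, -49.2, 11.8], [0.12, -0.0, 0.0], 1.0], [[0.4, -47.5, 17.6], [0.12, -0.0, 0.0], 1.0], [[0.4, -45.0, 23.1], [0.12, -0.0, 0.0], 1.0], [[0.4, -42.0, 28.3], [0.12, -0.0, 0.0], 1.0], [[0.4, -38.3, 33.1], [0.12, -0.0, 0.0], 1.0], [[0.4, -34.0, 37.5], [0.12, -0.0, 0.0], 1.0], [[0.4, -29.3, 41.3], [0.12, -0.0, 0.0], 1.0]]
```

Emit:
play_rows(moves=[[[0.4, -41.7, -28.7], [0.12, 0, 0], 1], [[0.4, -44.8, -23.5], [0.12, 0, 0], 1], [[0.4, -47.3, -18], [0.12, 0, 0], 1], [[0.4, -49.1, -12.2], [0.12, 0, 0], 1], [[0.4, -50.2, -6.3], [0.12, 0, 0], 1], [[0.4, -50.6, -0.2], [0.12, 0, 0], 1], [[0.4, -50.3, 5.8], [0.12, 0, 0], 1], [[0.4, -49.2, 11.8], [0.12, 0, 0], 1], [[0.4, -47.5, 17.6], [0.12, 0, 0], 1], [[0.4, -45, 23.1], [0.12, 0, 0], 1], [[0.4, -42, 28.3], [0.12, 0, 0], 1], [[0.4, -38.3, 33.1], [0.12, 0, 0], 1], [[0.4, -34, 37.5], [0.12, 0, 0], 1], [[0.4, -29.3, 41.3], [0.12, 0, 0], 1], [[0, 0, 0], [0, 0, 0], 1], [[0, 0, 0], [0, 0, 0], 1]])

```text
clock: 2.2
tcp_pos: [0.6228, 0.0241, 0.1906]
tool_rot: [0.341, 1.545, -0.341]
contact_force: [-0.3, 0.6, -0.1]
gripper_width: -0.003
```

Run:
```python
from h import *
o=get_obs();print(o["clock"],o["tcp_pos"].round(4),R.from_rotvec(o["tool_rot"]).as_matrix().round(3).tolist(),o["contact_force"].round(2),o["gripper_width"])
c=capture("wrist");im=c["color"];cv2.imwrite("pics/w1.png",im)
for b in blobs(green(im),80): print("g",b[0].round(1),b[1],onz(c,b[0],.069,o).round(4))
for b in blobs(red(im),80): print("r",b[0].round(1),b[1],onz(c,b[0],.085,o).round(4))
```

```text
2.2 [0.6228 0.0241 0.1906] [[-0.001, 0.421, 0.907], [0.001, 0.907, -0.421], [-1.0, 0.0, -0.001]] [-0.26  0.62 -0.1 ] -0.003190507456814073
g [322.9 126.9] 353 [0.6492 0.0747 0.069 ]
g [323.1 182.3] 346 [0.6262 0.0244 0.069 ]
g [323.  233.1] 314 [ 0.6028 -0.0261  0.069 ]
r [206.4 208.9] 551 [0.5084 0.0538 0.085 ]
r [  6.4 284.8] 230 [0.0057 0.1107 0.085 ]
```

View pics/w1.png

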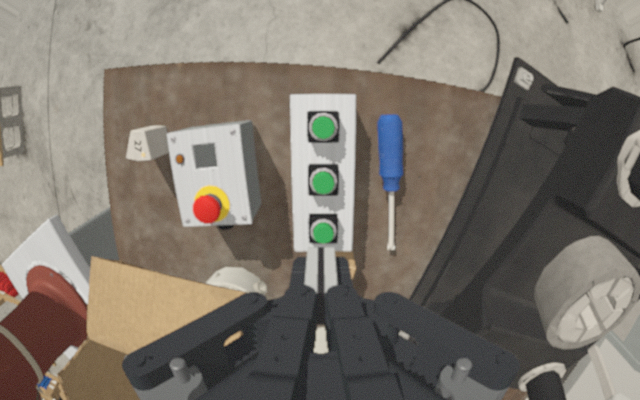

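The wrist view shows the jaws aligned with the stand. Caps are at (323,127), (323,182) and (323,233), and both cameras agree to 2 mm. I go down over the middle cap with the jaws shut.

Emit:
play_rows(moves=[[[29, 0, 0.7], [0, 0, 0], 1], [[29, 0, 0.7], [0, 0, 0], 1], [[29, 0, 0.6], [0, 0, 0], 1], [[25, 0, 0], [0, 0, 0], 1], [[4, 0, 0], [0, 0, 0], 1], [[0, 0, 0], [0, 0, 0], 1]])

```text
clock: 3.0
tcp_pos: [0.6251, 0.0237, 0.0757]
tool_rot: [0.34, 1.543, -0.34]
contact_force: [1.1, -1.1, 0.3]
gripper_width: -0.004
```

Emit:
play_rows(moves=[[[1, 0, 0], [0, 0, 0], 1], [[1, 0, 0], [0, 0, 0], 1], [[1, 0, 0], [0, 0, 0], 1], [[0, 0, 0], [0, 0, 0], 1]])

```text
clock: 3.5
tcp_pos: [0.6251, 0.0229, 0.0721]
tool_rot: [0.341, 1.544, -0.341]
contact_force: [-0.2, -0.5, 0.1]
gripper_width: -0.001
```

Emit:
play_rows(moves=[[[1, 0, 0], [0, 0, 0], 1], [[1, 0, 0], [0, 0, 0], 1], [[0, 0, 0], [0, 0, 0], 1]])

```text
clock: 3.88
tcp_pos: [0.6249, 0.0229, 0.0698]
tool_rot: [0.341, 1.544, -0.341]
contact_force: [0.7, 0.4, -0.6]
gripper_width: -0.002
```

Emit:
play_rows(moves=[[[0.4, 0, 0], [0, 0, 0], 1], [[0.4, 0, 0], [0, 0, 0], 1]])

```text
clock: 4.12
tcp_pos: [0.6251, 0.0229, 0.0692]
tool_rot: [0.341, 1.544, -0.341]
contact_force: [0.4, -0.5, -0.3]
gripper_width: 0.001
```

Emit:
play_rows(moves=[[[0.4, 0, 0], [0, 0, 0], 1], [[0.4, 0, 0], [0, 0, 0], 1]])

```text
clock: 4.38
tcp_pos: [0.6251, 0.0229, 0.0684]
tool_rot: [0.341, 1.544, -0.341]
contact_force: [-0.5, -0.2, 0.3]
gripper_width: -0.003
```

Emit:
play_rows(moves=[[[0.4, 0, 0], [0, 0, 0], 1], [[0.4, 0, 0], [0, 0, 0], 1]])

```text
clock: 4.62
tcp_pos: [0.6251, 0.0229, 0.0676]
tool_rot: [0.341, 1.544, -0.341]
contact_force: [-0.6, -0.2, 0.8]
gripper_width: 0.001
```

Emit:
play_rows(moves=[[[0.4, 0, 0], [0, 0, 0], 1], [[0.4, 0, 0], [0, 0, 0], 1]])

```text
clock: 4.88
tcp_pos: [0.6251, 0.0229, 0.0668]
tool_rot: [0.341, 1.544, -0.341]
contact_force: [0.7, 0.4, -0.3]
gripper_width: -0.0
```

Emit:
play_rows(moves=[[[0.4, 0, 0], [0, 0, 0], 1], [[0.4, 0, 0], [0, 0, 0], 1]])

```text
clock: 5.12
tcp_pos: [0.625, 0.0229, 0.066]
tool_rot: [0.341, 1.544, -0.341]
contact_force: [0.0, 0.2, -0.4]
gripper_width: -0.003
```

Emit:
play_rows(moves=[[[0.4, 0, 0], [0, 0, 0], 1], [[0.4, 0, 0], [0, 0, 0], 1]])

```text
clock: 5.38
tcp_pos: [0.6251, 0.0229, 0.0652]
tool_rot: [0.341, 1.544, -0.341]
contact_force: [-0.5, -1.1, 0.7]
gripper_width: -0.001
```

Emit:
play_rows(moves=[[[0.4, 0, 0], [0, 0, 0], 1], [[0, 0, 0], [0, 0, 0], 1]])

```text
clock: 5.62
tcp_pos: [0.625, 0.0229, 0.0647]
tool_rot: [0.341, 1.544, -0.341]
contact_force: [0.4, -0.5, 0.1]
gripper_width: -0.006
```

Emit:
play_rows(moves=[[[0.4, 0, 0], [0, 0, 0], 1], [[0, 0, 0], [0, 0, 0], 1]])

```text
clock: 5.88
tcp_pos: [0.6251, 0.0229, 0.0644]
tool_rot: [0.341, 1.544, -0.341]
contact_force: [-0.2, -0.5, -0.1]
gripper_width: 0.004
```

There is no force yet at z=0.0644, so I look at the fingers and the cap.

Run:
```python
from h import *
o=get_obs()
c=capture("wrist");im=c["color"]
s=capture("side");im2=s["color"]
u=proj(s,o["tcp_pos"]);print(u, proj(c,o["tcp_pos"]-[0,0,0],o));x,y=u.astype(int)
a=cv2.resize(im[150:350,220:420],(590,590));b=cv2.resize(im2[y-40:y+40,x-14:x+14],(206,590))
cv2.imwrite("pics/w2.png",np.hstack([a,b]))
```

```text
[293.83533456 193.96014678] [319.58362504 235.84642265]
```

View pics/w2.png

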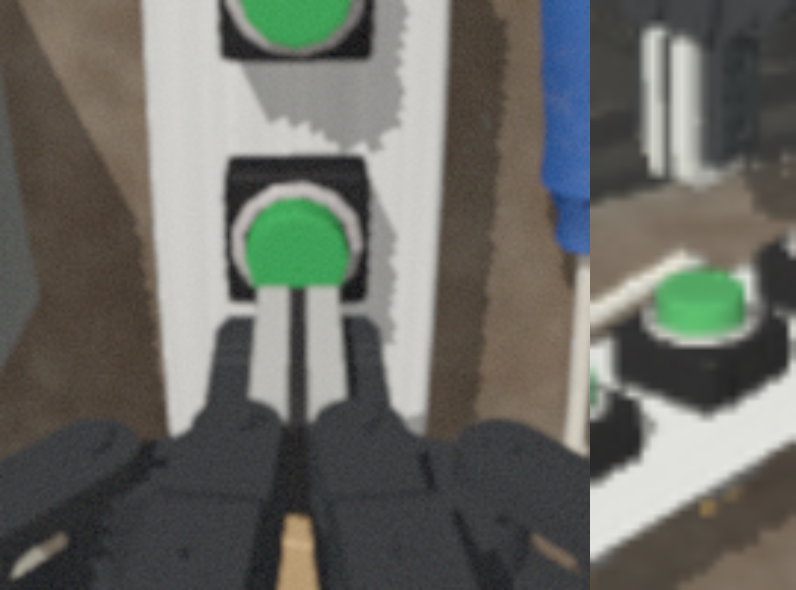

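The fingertips are visibly above the cap, even though the reported TCP coincides with it. In the native side view the tip is at about (292.6,178), and the TCP projects to (293.8,194). I triangulate the true tip.

Run:
```python
from h import *
o=get_obs();c=capture("wrist");s=capture("side")
a,d=ray(c,(320.7,247.3),o);b,e=ray(s,(292.8,178))
d/=np.linalg.norm(d);e/=np.linalg.norm(e)
t=np.linalg.lstsq(np.c_[d,-e],b-a,rcond=None)[0]
P,Q=a+d*t[0],b+e*t[1];print(P,Q,np.linalg.norm(P-Q),o["tcp_pos"])
for z in(0,.01,.0187,.025):print(z,proj(c,o["tcp_pos"]+[0,0,z],o),proj(s,o["tcp_pos"]+[0,0,z]))
```

```text
[0.62916236 0.03002977 0.09605586] [0.62532251 0.02824514 0.09773024] 0.004553342126630313 [0.62506788 0.0228989  0.0644205 ]
0 [319.58359873 235.84646742] [293.83964852 193.93449845]
0.01 [319.52847022 242.89584947] [293.80255638 188.85753466]
0.0187 [319.47623328 249.60051199] [293.7699728  184.39767879]
0.025 [319.4356511  254.82630077] [293.74619338 181.14288605]
```

Both views put the visible tips about 30 mm above the reported TCP, so contact should come near TCP z≈0.038. I go down carefully, trusting the force.

Emit:
play_rows(moves=[[[4, 0, 0], [0, 0, 0], 1], [[4, 0, 0], [0, 0, 0], 1], [[4, 0, 0], [0, 0, 0], 1], [[0, 0, 0], [0, 0, 0], 1]])

```text
clock: 6.58
tcp_pos: [0.6245, 0.023, 0.0516]
tool_rot: [0.341, 1.545, -0.341]
contact_force: [-0.4, -0.2, -0.4]
gripper_width: -0.002
```

Emit:
play_rows(moves=[[[1, 0, 0], [0, 0, 0], 1], [[1, 0, 0], [0, 0, 0], 1]])

```text
clock: 6.82
tcp_pos: [0.6252, 0.0229, 0.0505]
tool_rot: [0.341, 1.543, -0.341]
contact_force: [-0.1, -0.8, 0.3]
gripper_width: 0.002
```

Emit:
play_rows(moves=[[[1, 0, 0], [0, 0, 0], 1], [[1, 0, 0], [0, 0, 0], 1]])

```text
clock: 7.08
tcp_pos: [0.6251, 0.0229, 0.0484]
tool_rot: [0.341, 1.544, -0.341]
contact_force: [0.0, 0.2, 0.6]
gripper_width: 0.001
```

Run:
```python
from h import *
o=get_obs();print(o["tcp_pos"],o["gripper_width"])
c=capture("wrist");im=c["color"]
s=capture("side");im2=s["color"]
u=proj(s,o["tcp_pos"]+[0,0,.025]);x,y=u.astype(int)
a=cv2.resize(im[170:290,260:380],(400,400),interpolation=cv2.INTER_CUBIC);b=cv2.resize(im2[y-25:y+25,x-25:x+25],(400,400),interpolation=cv2.INTER_CUBIC)
cv2.imwrite("pics/w3.png",np.hstack([a,b]))
```

```text
[0.62510689 0.02292623 0.04840378] 0.0011902864485194278
```

View pics/w3.png

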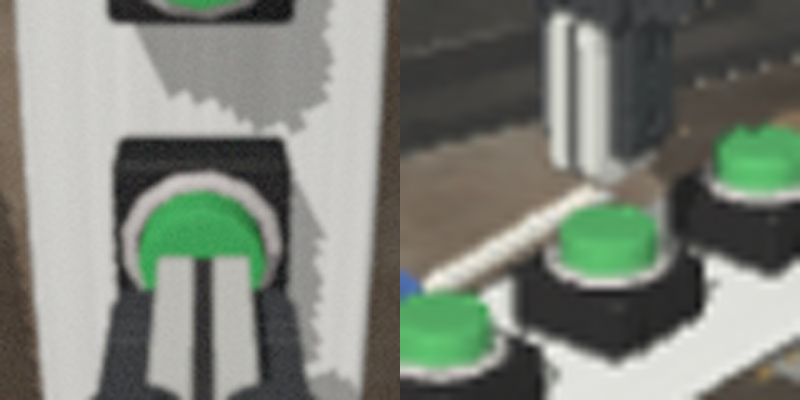

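The tips are still about 5 px (10 mm) above the cap in the side view, so contact should come near TCP z≈0.038. I keep descending in small steps.

Emit:
play_rows(moves=[[[2, 0, 0], [0, 0, 0], 1], [[2, 0, 0], [0, 0, 0], 1], [[2, 0, 0], [0, 0, 0], 1], [[0, 0, 0], [0, 0, 0], 1]])

```text
clock: 7.68
tcp_pos: [0.6248, 0.023, 0.042]
tool_rot: [0.341, 1.544, -0.341]
contact_force: [0.0, 0.5, 0.4]
gripper_width: -0.002
```

Emit:
play_rows(moves=[[[0.4, 0, 0], [0, 0, 0], 1], [[0.4, 0, 0], [0, 0, 0], 1]])

```text
clock: 7.92
tcp_pos: [0.6252, 0.0229, 0.0417]
tool_rot: [0.341, 1.544, -0.341]
contact_force: [-0.2, -0.3, -0.1]
gripper_width: -0.003
```

Emit:
play_rows(moves=[[[0.4, 0, 0], [0, 0, 0], 1], [[0.4, 0, 0], [0, 0, 0], 1]])

```text
clock: 8.18
tcp_pos: [0.6251, 0.0229, 0.0408]
tool_rot: [0.341, 1.544, -0.341]
contact_force: [0.0, -0.4, 0.5]
gripper_width: -0.003
```

Emit:
play_rows(moves=[[[0.4, 0, 0], [0, 0, 0], 1], [[0.4, 0, 0], [0, 0, 0], 1]])

```text
clock: 8.43
tcp_pos: [0.6251, 0.0229, 0.04]
tool_rot: [0.341, 1.544, -0.341]
contact_force: [0.1, -0.3, 0.4]
gripper_width: -0.001
```

Emit:
play_rows(moves=[[[0.4, 0, 0], [0, 0, 0], 1], [[0.4, 0, 0], [0, 0, 0], 1]])

```text
clock: 8.68
tcp_pos: [0.625, 0.0229, 0.0392]
tool_rot: [0.341, 1.544, -0.341]
contact_force: [0.2, -0.6, -0.6]
gripper_width: 0.001
```

Emit:
play_rows(moves=[[[0.4, 0, 0], [0, 0, 0], 1], [[0.4, 0, 0], [0, 0, 0], 1]])

```text
clock: 8.93
tcp_pos: [0.6251, 0.023, 0.0384]
tool_rot: [0.341, 1.544, -0.341]
contact_force: [-0.5, -0.1, 0.4]
gripper_width: -0.003
```

Emit:
play_rows(moves=[[[0.4, 0, 0], [0, 0, 0], 1], [[0.4, 0, 0], [0, 0, 0], 1]])

```text
clock: 9.18
tcp_pos: [0.6251, 0.023, 0.0376]
tool_rot: [0.341, 1.544, -0.341]
contact_force: [-0.1, 0.0, -1.0]
gripper_width: -0.003
```

Emit:
play_rows(moves=[[[0.4, 0, 0], [0, 0, 0], 1], [[0.4, 0, 0], [0, 0, 0], 1]])

```text
clock: 9.43
tcp_pos: [0.6251, 0.0229, 0.0368]
tool_rot: [0.341, 1.544, -0.341]
contact_force: [0.1, 0.0, 0.1]
gripper_width: -0.001
```

Emit:
play_rows(moves=[[[0.4, 0, 0], [0, 0, 0], 1], [[0.4, 0, 0], [0, 0, 0], 1]])

```text
clock: 9.68
tcp_pos: [0.6251, 0.0229, 0.036]
tool_rot: [0.341, 1.544, -0.341]
contact_force: [0.3, 0.2, -1.2]
gripper_width: -0.003
```

Emit:
play_rows(moves=[[[0.4, 0, 0], [0, 0, 0], 1], [[0.4, 0, 0], [0, 0, 0], 1]])

```text
clock: 9.93
tcp_pos: [0.6251, 0.0229, 0.0352]
tool_rot: [0.341, 1.544, -0.341]
contact_force: [-0.2, 0.4, -0.2]
gripper_width: 0.002
```

Emit:
play_rows(moves=[[[0.4, 0, 0], [0, 0, 0], 1], [[0.4, 0, 0], [0, 0, 0], 1]])

```text
clock: 10.18
tcp_pos: [0.6251, 0.0229, 0.0344]
tool_rot: [0.341, 1.544, -0.341]
contact_force: [-0.8, 0.8, 0.9]
gripper_width: -0.0
```

Emit:
play_rows(moves=[[[0.4, 0, 0], [0, 0, 0], 1], [[0, 0, 0], [0, 0, 0], 1]])

```text
clock: 10.42
tcp_pos: [0.6251, 0.0229, 0.0342]
tool_rot: [0.341, 1.544, -0.341]
contact_force: [-0.1, -0.2, 0.8]
gripper_width: -0.0
```

```bash
cat > fz.py <<'E'
from h import *
def fz(n=5,cam="side"):
    F=[]
    for i in range(n):
        c=capture(cam);F.append(get_obs()["contact_force"])
    o=get_obs();print("t",round(o["clock"],2),"z",o["tcp_pos"].round(4),"F",np.mean(F,0).round(2),"sd",np.std(F,0).round(2));return c
if __name__=="__main__":
    c=fz()
    for b in blobs(green(c["color"]),30):print(b[0].round(1),b[1])
E
python3 fz.py
python3 - <<'E'
from h import *
for f in("pics/side0.png",):
    for b in blobs(green(cv2.imread(f)),30):print(b[0].round(1),b[1])
im=capture("side")["color"];cv2.imwrite("pics/w4.png",cv2.resize(im[160:220,250:340],(720,480),interpolation=cv2.INTER_CUBIC))
E
```

```text
t 10.68 z [0.6251 0.0229 0.0341] F [-0.61 -0.13  1.35] sd [0.53 0.54 0.26]
[312.7 183.2] 66
[294.  194.8] 45
[272.3 204.5] 89
[312.7 183.2] 66
[293.6 193.4] 80
[272.3 204.5] 89
```

View pics/w4.png

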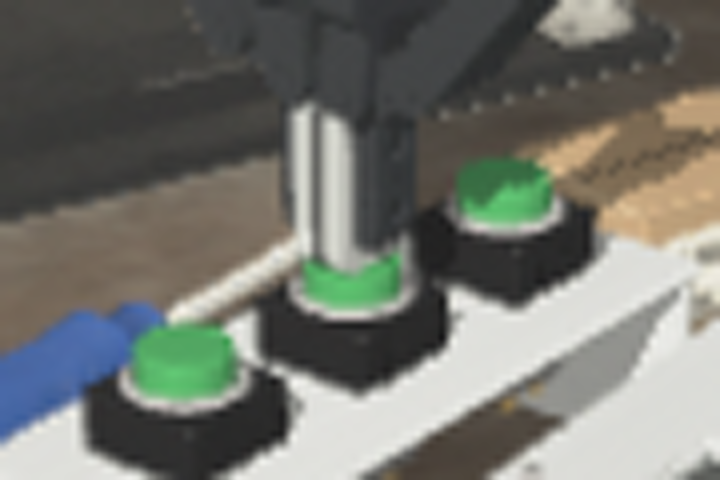

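The tips rest on the middle cap and it is visibly depressed, with only 1.35 N. I go a little deeper to confirm this is the weak worn one.

Emit:
play_rows(moves=[[[0.4, 0, 0], [0, 0, 0], 1], [[0.4, 0, 0], [0, 0, 0], 1], [[0.4, 0, 0], [0, 0, 0], 1], [[0, 0, 0], [0, 0, 0], 1]])

```text
clock: 11.22
tcp_pos: [0.6251, 0.023, 0.0329]
tool_rot: [0.341, 1.544, -0.341]
contact_force: [-0.7, -0.2, 2.6]
gripper_width: -0.001
```

```bash
python3 fz.py
```

```text
t 11.47 z [0.6251 0.0229 0.0329] F [-0.84 -0.17  2.16] sd [0.47 0.4  0.58]
[312.7 183.2] 66
[293.9 195.3] 37
[272.3 204.5] 89
```

That is the weak worn one: an even climb to about 2.2 N with no snap, and contact near TCP z≈0.0365. I go on to the +y switch.

Emit:
play_rows(moves=[[[-6, 0, 0], [0, 0, 0], 1], [[-6, 0, 0], [0, 0, 0], 1], [[0, 28, 0], [0, 0, 0], 1], [[0, 29, 0], [0, 0, 0], 1], [[0, 0, 0], [0, 0, 0], 1], [[4, 0, 0], [0, 0, 0], 1], [[3, 0, 0], [0, 0, 0], 1], [[0, 0, 0], [0, 0, 0], 1]])

```text
clock: 12.48
tcp_pos: [0.6484, 0.0739, 0.0371]
tool_rot: [0.342, 1.545, -0.342]
contact_force: [0.1, 0.3, 0.4]
gripper_width: 0.003
```

Emit:
play_rows(moves=[[[0.4, 0, 0], [0, 0, 0], 1], [[0.4, 0, 0], [0, 0, 0], 1]])

```text
clock: 12.72
tcp_pos: [0.6492, 0.0744, 0.0372]
tool_rot: [0.341, 1.543, -0.341]
contact_force: [-0.8, 0.3, -0.8]
gripper_width: 0.002
```

Emit:
play_rows(moves=[[[0.4, 0, 0], [0, 0, 0], 1], [[0, 0, 0], [0, 0, 0], 1]])

```text
clock: 12.98
tcp_pos: [0.6491, 0.0746, 0.0366]
tool_rot: [0.341, 1.544, -0.341]
contact_force: [0.7, 0.2, -0.3]
gripper_width: -0.0
```

Emit:
play_rows(moves=[[[0.4, 0, 0], [0, 0, 0], 1], [[0, 0, 0], [0, 0, 0], 1]])

```text
clock: 13.22
tcp_pos: [0.6491, 0.0746, 0.0362]
tool_rot: [0.341, 1.544, -0.341]
contact_force: [1.0, 0.2, -0.0]
gripper_width: -0.0
```

Emit:
play_rows(moves=[[[0.4, 0, 0], [0, 0, 0], 1], [[0, 0, 0], [0, 0, 0], 1]])

```text
clock: 13.48
tcp_pos: [0.6491, 0.0746, 0.0358]
tool_rot: [0.341, 1.544, -0.341]
contact_force: [-0.6, -0.6, 0.8]
gripper_width: -0.004
```

Emit:
play_rows(moves=[[[0.4, 0, 0], [0, 0, 0], 1], [[0, 0, 0], [0, 0, 0], 1]])

```text
clock: 13.72
tcp_pos: [0.649, 0.0746, 0.0353]
tool_rot: [0.341, 1.544, -0.341]
contact_force: [-0.6, 0.4, -0.2]
gripper_width: -0.004
```

Emit:
play_rows(moves=[[[0.4, 0, 0], [0, 0, 0], 1], [[0, 0, 0], [0, 0, 0], 1]])

```text
clock: 13.98
tcp_pos: [0.6491, 0.0746, 0.035]
tool_rot: [0.341, 1.544, -0.341]
contact_force: [-0.3, -0.3, -0.2]
gripper_width: -0.002
```

Emit:
play_rows(moves=[[[0.4, 0, 0], [0, 0, 0], 1], [[0, 0, 0], [0, 0, 0], 1]])

```text
clock: 14.22
tcp_pos: [0.649, 0.0746, 0.0345]
tool_rot: [0.341, 1.544, -0.341]
contact_force: [-0.3, 0.5, -0.5]
gripper_width: 0.002
```

Emit:
play_rows(moves=[[[0.4, 0, 0], [0, 0, 0], 1], [[0, 0, 0], [0, 0, 0], 1]])

```text
clock: 14.48
tcp_pos: [0.6492, 0.0746, 0.0344]
tool_rot: [0.341, 1.544, -0.341]
contact_force: [0.1, -0.0, 0.5]
gripper_width: -0.002
```

Emit:
play_rows(moves=[[[0.4, 0, 0], [0, 0, 0], 1], [[0, 0, 0], [0, 0, 0], 1]])

```text
clock: 14.72
tcp_pos: [0.6492, 0.0746, 0.0342]
tool_rot: [0.341, 1.544, -0.341]
contact_force: [-0.9, -0.2, 2.0]
gripper_width: 0.003
```

Emit:
play_rows(moves=[[[0.4, 0, 0], [0, 0, 0], 1], [[0, 0, 0], [0, 0, 0], 1]])

```text
clock: 14.98
tcp_pos: [0.6492, 0.0746, 0.0338]
tool_rot: [0.341, 1.544, -0.341]
contact_force: [-2.0, 0.4, 4.6]
gripper_width: -0.003
```

Emit:
play_rows(moves=[[[0.4, 0, 0], [0, 0, 0], 1], [[0, 0, 0], [0, 0, 0], 1]])

```text
clock: 15.22
tcp_pos: [0.6492, 0.0746, 0.0333]
tool_rot: [0.341, 1.544, -0.341]
contact_force: [-2.0, -0.4, 6.0]
gripper_width: 0.001
```

Emit:
play_rows(moves=[[[0.4, 0, 0], [0, 0, 0], 1], [[0, 0, 0], [0, 0, 0], 1]])

```text
clock: 15.48
tcp_pos: [0.6492, 0.0746, 0.033]
tool_rot: [0.341, 1.544, -0.341]
contact_force: [-2.1, 0.2, 5.1]
gripper_width: 0.004
```

```bash
python3 fz.py
```

```text
t 15.72 z [0.6492 0.0747 0.033 ] F [-2.7  -0.09  5.23] sd [0.16 0.38 0.3 ]
[312.7 183.2] 66
[293.9 193.5] 75
[272.8 206.4] 39
```

This is the sound one: about 4 N/mm up to 6 N, and now falling. I press on past the snap.

Emit:
play_rows(moves=[[[0.4, 0, 0], [0, 0, 0], 1], [[0.4, 0, 0], [0, 0, 0], 1], [[0.4, 0, 0], [0, 0, 0], 1], [[0, 0, 0], [0, 0, 0], 1]])

```text
clock: 16.23
tcp_pos: [0.6492, 0.0746, 0.0314]
tool_rot: [0.341, 1.544, -0.341]
contact_force: [-1.5, 0.8, 3.7]
gripper_width: -0.004
```

Emit:
play_rows(moves=[[[0.4, 0, 0], [0, 0, 0], 1], [[0.4, 0, 0], [0, 0, 0], 1], [[0.4, 0, 0], [0, 0, 0], 1], [[0, 0, 0], [0, 0, 0], 1]])

```text
clock: 16.73
tcp_pos: [0.6491, 0.0747, 0.03]
tool_rot: [0.341, 1.544, -0.341]
contact_force: [-0.6, 0.1, 2.4]
gripper_width: 0.002
```

Emit:
play_rows(moves=[[[0.4, 0, 0], [0, 0, 0], 1], [[0, 0, 0], [0, 0, 0], 1], [[0, 0, 0], [0, 0, 0], 1]])

```text
clock: 17.1
tcp_pos: [0.6491, 0.0747, 0.0298]
tool_rot: [0.341, 1.544, -0.341]
contact_force: [0.4, -0.7, 2.9]
gripper_width: 0.001
```

```bash
python3 fz.py
```

```text
t 17.35 z [0.6491 0.0746 0.0298] F [-0.35  0.58  1.96] sd [0.55 0.29 0.3 ]
[312.7 183.2] 66
[293.9 193.5] 75
```

Past the snap at 2.0 N, about 4.9 mm down. Next I raise, open partly over this switch, and measure its collar in the wrist view.

Emit:
play_rows(moves=[[[0.2, 0, 0], [0, 0, 0], 1], [[0, 0, 0], [0, 0, 0], 1], [[-6, 0, 0], [0, 0, 0], 1], [[-14, 0, 0], [0, 0, 0], 1], [[0, 0, 0], [0, 0, 0], 0.4], [[0, 0, 0], [0, 0, 0], 0.4], [[0, 0, 0], [0, 0, 0], 0.4], [[0, 0, 0], [0, 0, 0], 0.4]])

```text
clock: 18.35
tcp_pos: [0.6487, 0.0746, 0.0491]
tool_rot: [0.341, 1.545, -0.341]
contact_force: [0.2, -0.1, -0.2]
gripper_width: 0.599
```

Run:
```python
from h import *
o=get_obs();print(o["tcp_pos"],o["gripper_width"],o["contact_force"])
c=capture("wrist");im=c["color"];cv2.imwrite("pics/w5full.png",im)
M=R.from_rotvec(o["tool_rot"])
for b in blobs(green(im),60): 
    P=onz(c,b[0],.067,o);print("g",b[0].round(1),b[1],P.round(4),"tool",(M.inv().apply(P-o["tcp_pos"])*1000).round(1))
cv2.imwrite("pics/w5.png",cv2.resize(im[170:300,220:420],(800,520),interpolation=cv2.INTER_CUBIC))
```

```text
[0.64870226 0.07460982 0.04906623] 0.5990001275922077 [ 0.21635226 -0.08880756 -0.21522863]
g [320.3 247.4] 1125 [0.6496 0.0753 0.067 ] tool [-17.9   1.    0.5]
g [320.6 319.8] 760 [0.6266 0.0254 0.067 ] tool [-17.9 -53.9   0.7]
```

View pics/w5.png

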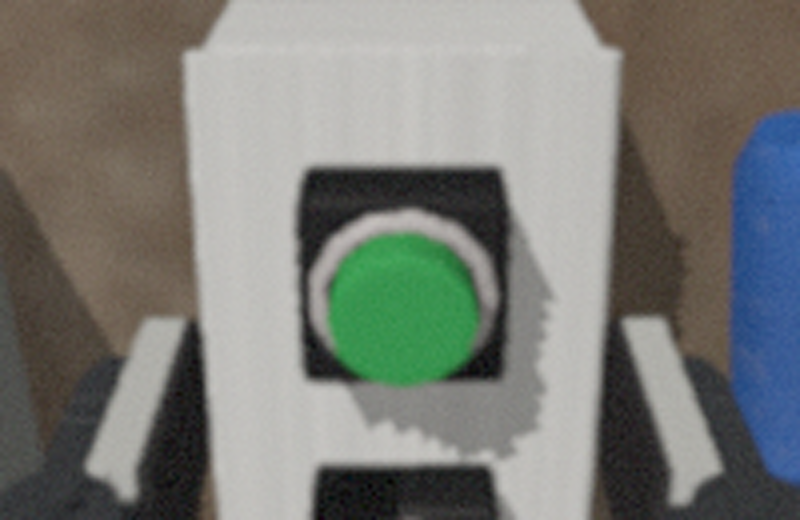

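The collar is centred between the pads: crop mid 403 against jaw mid 405. I descend and grip.

Emit:
play_rows(moves=[[[10, 0, 0], [0, 0, 0], 0.4], [[10, 0, 0], [0, 0, 0], 0.4], [[8, 0, 0], [0, 0, 0], 0.4], [[4, 0, 0], [0, 0, 0], 0.4], [[2, 0, 0], [0, 0, 0], 0.4], [[0, 0, 0], [0, 0, 0], 0.4]])

```text
clock: 19.15
tcp_pos: [0.6492, 0.0746, 0.0157]
tool_rot: [0.341, 1.544, -0.341]
contact_force: [-0.2, 0.2, -0.3]
gripper_width: 0.6
```

Emit:
play_rows(newtons=40, moves=[[[0, 0, 0], [0, 0, 0], 0.55], [[0, 0, 0], [0, 0, 0], 0.6], [[0, 0, 0], [0, 0, 0], 0.65], [[0, 0, 0], [0, 0, 0], 1], [[0, 0, 0], [0, 0, 0], 1], [[0, 0, 0], [0, 0, 0], 1]])

```text
clock: 19.9
tcp_pos: [0.6495, 0.0746, 0.0162]
tool_rot: [0.341, 1.543, -0.341]
contact_force: [-0.6, 0.3, 3.5]
gripper_width: 0.359
```

Run:
```python
from fz import *
c=fz(3,"wrist");o=get_obs();im=c["color"];M=R.from_rotvec(o["tool_rot"]);print(o["gripper_width"])
for b in blobs(green(im),60): 
    P=onz(c,b[0],.067,o);print("g",b[0].round(1),b[1],"tool",(M.inv().apply(P-o["tcp_pos"])*1000).round(1))
```

```text
t 20.05 z [0.6495 0.0746 0.0162] F [-0.13  0.56  4.9 ] sd [0.74 0.05 0.56]
0.35940178398147554
g [320.5 278.2] 1577 tool [-50.8   1.2   0.6]
g [319.7 346.3] 316 tool [-50.8 -46.    0.1]
```

Gripped at width 0.359 (about 31 mm), with the tips just touching the stand top. I lift and measure the cut-out from there.

Emit:
play_rows(moves=[[[-2, 0, 0], [0, 0, 0], 1], [[-4, 0, 0], [0, 0, 0], 1], [[-10, 0, 0], [0, 0, 0], 1], [[-20, 0, 0], [0, 0, 0], 1], [[-30, 0, 0], [0, 0, 0], 1], [[-34, 0, 0], [0, 0, 0], 1], [[0, 0, 0], [0, 0, 0], 1], [[0, 0, 0], [0, 0, 0], 1]])

```text
clock: 21.05
tcp_pos: [0.6486, 0.0746, 0.1153]
tool_rot: [0.341, 1.544, -0.341]
contact_force: [0.1, -0.4, -1.1]
gripper_width: 0.359
```

```bash
cat > cut.py <<'E'
from h import *
def cutout(c,o,guess=(.5255,.103,.066)):
    """dark square on the box top: corners cast on z=.066"""
    im=c["color"];g=cv2.cvtColor(im,cv2.COLOR_BGR2GRAY);u=proj(c,guess,o)
    for b in blobs(cv2.morphologyEx((g<125).astype(np.uint8),cv2.MORPH_OPEN,np.ones((3,3))),60):
        x,y=np.clip(u.round().astype(int),0,[639,399])
        if b[2][y,x]:
            k=cv2.findContours(b[2].astype(np.uint8),cv2.RETR_EXTERNAL,cv2.CHAIN_APPROX_NONE)[0][0][:,0]
            P=np.array([onz(c,q,.066,o)[:2]*1000 for q in k],np.float32)
            return cv2.minAreaRect(P),b[0],b[1]
if __name__=="__main__":
    o=get_obs();print(o["clock"],o["tcp_pos"].round(4),o["gripper_width"])
    c=capture("wrist");im=c["color"];print(proj(c,(.5255,.103,.066),o),cutout(c,o))
    t=capture("top");print("top",cutout(t,None))
    for b in blobs(red(im),80): print("r",b[0].round(1),b[1],onz(c,b[0],.085,o).round(4))
    for b in blobs(green(im),60): print("g",b[0].round(1),b[1])
    cv2.imwrite("pics/w6.png",cv2.resize(im[100:400,80:420],(680,600),interpolation=cv2.INTER_CUBIC))
E
python3 cut.py
```

```text
21.05 [0.6486 0.0746 0.1153] 0.3592461166351607
[178.50282593 236.35843648] (((527.5723876953125, 103.05780792236328), (22.486284255981445, 23.827011108398438), 68.56636810302734), array([180.16880734, 235.12110092]), np.int32(545))
top (((581.939208984375, -147.1251220703125), (732.1823120117188, 713.0864868164062), 89.68574523925781), array([386.60468655, 178.71944345]), np.int32(64397))
r [184.7 294.9] 527 [0.5083 0.0571 0.085 ]
g [320.4 278.8] 1617
g [320.9 319.5] 375
```

View pics/w6.png

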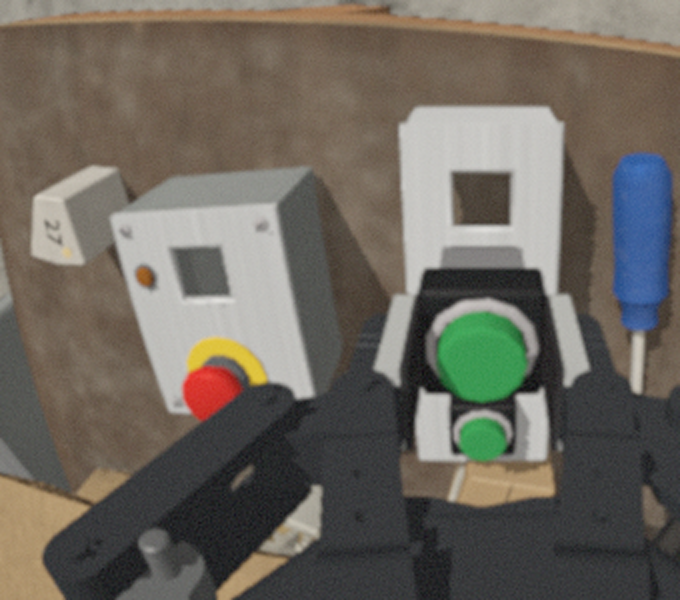

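The switch is held level, and the stand's empty cut-out is visible right below at native ≈ (320,199). The box cut-out is at native (180,235). The stand hole serves as a reference: I want the box's hole at the same place in the tool frame from the same relative height.

```bash
cat > hole.py <<'E'
from h import *
import sys
def hole(c,o,z,guess):
    """hole outline in tool frame (y,z mm) by mid-threshold in a window round the guessed world xy"""
    im=c["color"];g=cv2.GaussianBlur(cv2.cvtColor(im,cv2.COLOR_BGR2GRAY),(3,3),0);u=proj(c,(*guess,z),o);x,y=u.round().astype(int)
    s=4;w=22;roi=cv2.resize(g[y-w:y+w,x-w:x+w],None,fx=s,fy=s,interpolation=cv2.INTER_CUBIC)
    wh=np.percentile(roi,85);dk=np.percentile(roi[60:116,60:116],50);th=(wh+dk)/2
    n,l,st,ce=cv2.connectedComponentsWithStats((roi<th).astype(np.uint8));k=l[88,88]
    ct=max(cv2.findContours((l==k).astype(np.uint8),cv2.RETR_EXTERNAL,cv2.CHAIN_APPROX_NONE)[0],key=len)[:,0]
    M=R.from_rotvec(o["tool_rot"])
    T=np.array([M.inv().apply(onz(c,((q[0]+.5)/s-.5+x-w,(q[1]+.5)/s-.5+y-w),z,o)-o["tcp_pos"])[1:]*1000 for q in ct],np.float32)
    print("wh,dk",wh,dk,"rect tool(y,z)",cv2.minAreaRect(T),"bbox mid",((T.min(0)+T.max(0))/2).round(2),np.ptp(T,0).round(1))
    return roi
if __name__=="__main__":
    o=get_obs();c=capture("wrist");a=list(map(float,sys.argv[1:]))
    print(o["clock"],o["tcp_pos"].round(4));roi=hole(c,o,a[2],a[:2])
    cv2.imwrite(sys.argv[0]+".png",roi)
    M=R.from_rotvec(o["tool_rot"])
    for b in blobs(green(c["color"]),600): print("g",b[0].round(1),b[1])
E
python3 hole.py .6492 .0747 .044
python3 plan.py .527 .103 .1375 -21.4 5 1
```

```text
21.15 [0.6478 0.0746 0.1136]
wh,dk 199.0 68.0 rect tool(y,z) ((1.5410404205322266, 1.3644113540649414), (23.516698837280273, 25.198610305786133), 0.01861954852938652) bbox mid [1.54 1.37] [23.5 25.2]
g [320.4 278.9] 1626
[[[-4.7, -5.0, -24.3], [-0.012, -0.001, 0.0], 1.0], [[-4.7, -4.7, -24.4], [-0.012, -0.001, 0.0], 1.0], [[-4.8, -4.4, -24.4], [-0.012, -0.001, 0.0], 1.0], [[-4.8, -4.1, -24.5], [-0.012, -0.001, 0.0], 1.0], [[-4.8, -3.8, -24.5], [-0.012, -0.001, 0.0], 1.0]]
```

Emit:
play_rows(moves=[[[-4.8, -5, -24.3], [-0.012, 0, 0], 1], [[-4.8, -4.7, -24.4], [-0.012, 0, 0], 1], [[-4.8, -4.4, -24.4], [-0.012, 0, 0], 1], [[-4.8, -4.1, -24.5], [-0.012, 0, 0], 1], [[-4.8, -3.8, -24.5], [-0.012, 0, 0], 1], [[0, 0, 0], [0, 0, 0], 1], [[0, 0, 0], [0, 0, 0], 1], [[0, 0, 0], [0, 0, 0], 1]])

```text
clock: 22.2
tcp_pos: [0.5288, 0.103, 0.1391]
tool_rot: [0.294, 1.551, -0.295]
contact_force: [0.6, 0.4, -0.5]
gripper_width: 0.357
```

```bash
python3 hole.py .527 .103 .066; python3 -c "
from h import *
o=get_obs();print(R.from_rotvec(o['tool_rot']).as_matrix().round(4).tolist(),o['tcp_pos'])"
```

```text
22.2 [0.5288 0.103  0.1391]
wh,dk 193.0 95.0 rect tool(y,z) ((-0.5461540222167969, -1.8023691177368164), (25.402889251708984, 23.9045352935791), 89.9559326171875) bbox mid [-0.55 -1.81] [23.9 25.4]
g [320.4 278.5] 1598
[[-0.0006, 0.3667, 0.9303], [-0.0001, 0.9303, -0.3667], [-1.0, -0.0003, -0.0006]] [0.52874702 0.10300859 0.13917249]
```

View hole.py.png

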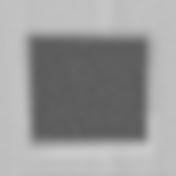

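The yaw matches (rectangle at 0° in the tool frame). Hole is at (-0.55,-1.81) mm and should be at about (0.8,-0.2), so I correct by (-1.3,-1.6) and descend, feeling for the rim.

Emit:
play_rows(moves=[[[0, -0.7, -0.8], [0, 0, 0], 1], [[0, -0.6, -0.8], [0, 0, 0], 1], [[0, 0, 0], [0, 0, 0], 1], [[0, 0, 0], [0, 0, 0], 1]])

```text
clock: 22.75
tcp_pos: [0.5264, 0.1026, 0.1396]
tool_rot: [0.294, 1.551, -0.294]
contact_force: [-0.3, -0.8, -2.0]
gripper_width: 0.361
```

```bash
python3 hole.py .527 .103 .066; python3 hole.py .527 .103 .066
```

```text
22.75 [0.5264 0.1026 0.1396]
wh,dk 192.0 95.0 rect tool(y,z) ((0.4099864959716797, 0.19282150268554688), (25.29487419128418, 23.879396438598633), 89.9826889038086) bbox mid [0.41 0.19] [23.9 25.3]
g [320.5 278.5] 1602
22.8 [0.5264 0.1027 0.1396]
wh,dk 192.0 95.0 rect tool(y,z) ((0.4122638702392578, 0.19983482360839844), (25.280187606811523, 23.878618240356445), 89.98246002197266) bbox mid [0.41 0.2 ] [23.9 25.3]
g [320.5 278.4] 1595
```

Emit:
play_rows(moves=[[[15, -0.3, 0.3], [0, 0, 0], 1], [[20, 0, 0], [0, 0, 0], 1], [[20, 0, 0], [0, 0, 0], 1], [[10, 0, 0], [0, 0, 0], 1], [[0, 0, 0], [0, 0, 0], 1]])

```text
clock: 23.48
tcp_pos: [0.5255, 0.1022, 0.073]
tool_rot: [0.294, 1.553, -0.295]
contact_force: [0.1, 1.1, -1.3]
gripper_width: 0.36
```

Emit:
play_rows(moves=[[[2, 0, 0], [0, 0, 0], 1], [[2, 0, 0], [0, 0, 0], 1], [[2, 0, 0], [0, 0, 0], 1]])

```text
clock: 23.85
tcp_pos: [0.527, 0.1022, 0.0691]
tool_rot: [0.294, 1.55, -0.294]
contact_force: [-0.1, 0.0, -1.6]
gripper_width: 0.356
```

Emit:
play_rows(moves=[[[1.5, 0, 0], [0, 0, 0], 1], [[1.5, 0, 0], [0, 0, 0], 1]])

```text
clock: 24.1
tcp_pos: [0.5266, 0.1022, 0.0656]
tool_rot: [0.294, 1.551, -0.294]
contact_force: [0.0, -0.3, -2.5]
gripper_width: 0.36
```

Emit:
play_rows(moves=[[[1.2, 0, 0], [0, 0, 0], 1], [[1.2, 0, 0], [0, 0, 0], 1], [[1.2, 0, 0], [0, 0, 0], 1]])

```text
clock: 24.48
tcp_pos: [0.5266, 0.1022, 0.0619]
tool_rot: [0.294, 1.551, -0.294]
contact_force: [0.2, -0.3, -1.9]
gripper_width: 0.358
```

Emit:
play_rows(moves=[[[1.2, 0, 0], [0, 0, 0], 1], [[1.2, 0, 0], [0, 0, 0], 1], [[1.2, 0, 0], [0, 0, 0], 1]])

```text
clock: 24.85
tcp_pos: [0.5265, 0.1022, 0.0583]
tool_rot: [0.294, 1.551, -0.294]
contact_force: [-0.9, -1.5, -1.6]
gripper_width: 0.358
```

Emit:
play_rows(moves=[[[1.2, 0, 0], [0, 0, 0], 1], [[1.2, 0, 0], [0, 0, 0], 1], [[1.2, 0, 0], [0, 0, 0], 1]])

```text
clock: 25.22
tcp_pos: [0.5265, 0.1022, 0.0547]
tool_rot: [0.294, 1.551, -0.294]
contact_force: [0.0, -0.0, -1.6]
gripper_width: 0.362
```

Emit:
play_rows(moves=[[[1.2, 0, 0], [0, 0, 0], 1], [[1.2, 0, 0], [0, 0, 0], 1], [[1.2, 0, 0], [0, 0, 0], 1]])

```text
clock: 25.6
tcp_pos: [0.5265, 0.1022, 0.0511]
tool_rot: [0.294, 1.551, -0.294]
contact_force: [0.7, 0.5, -0.9]
gripper_width: 0.362
```

Emit:
play_rows(moves=[[[1.2, 0, 0], [0, 0, 0], 1], [[1.2, 0, 0], [0, 0, 0], 1], [[1.2, 0, 0], [0, 0, 0], 1]])

```text
clock: 25.98
tcp_pos: [0.5266, 0.1022, 0.0475]
tool_rot: [0.294, 1.551, -0.294]
contact_force: [0.3, 0.1, -1.1]
gripper_width: 0.357
```

Emit:
play_rows(moves=[[[1.2, 0, 0], [0, 0, 0], 1], [[1.2, 0, 0], [0, 0, 0], 1], [[1.2, 0, 0], [0, 0, 0], 1]])

```text
clock: 26.35
tcp_pos: [0.5265, 0.1022, 0.0439]
tool_rot: [0.294, 1.551, -0.294]
contact_force: [-0.1, 0.8, -0.7]
gripper_width: 0.363
```

Going in freely. The last 6 mm go slower.

Emit:
play_rows(moves=[[[1, 0, 0], [0, 0, 0], 1], [[1, 0, 0], [0, 0, 0], 1], [[1, 0, 0], [0, 0, 0], 1], [[1, 0, 0], [0, 0, 0], 1]])

```text
clock: 26.85
tcp_pos: [0.5265, 0.1022, 0.0399]
tool_rot: [0.294, 1.551, -0.294]
contact_force: [0.1, -0.1, -1.9]
gripper_width: 0.361
```

Emit:
play_rows(moves=[[[0.5, 0, 0], [0, 0, 0], 1], [[0.5, 0, 0], [0, 0, 0], 1]])

```text
clock: 27.1
tcp_pos: [0.5265, 0.1022, 0.039]
tool_rot: [0.294, 1.551, -0.294]
contact_force: [0.3, 1.5, -1.7]
gripper_width: 0.358
```

Emit:
play_rows(moves=[[[0.4, 0, 0], [0, 0, 0], 1], [[0.4, 0, 0], [0, 0, 0], 1]])

```text
clock: 27.35
tcp_pos: [0.5266, 0.1022, 0.0382]
tool_rot: [0.294, 1.551, -0.294]
contact_force: [-0.2, 0.2, -0.9]
gripper_width: 0.359
```

```bash
python3 fz.py
```

```text
t 27.6 z [0.5265 0.1022 0.0382] F [-0.1  -0.23 -1.14] sd [0.41 0.68 0.63]
[310.2 183.5] 31
[293.7 193.4] 79
[340.4 208. ] 89
```

No contact force yet, and it is at the home height to within a fraction of a mm. I take 0.4 mm more, then release.

Emit:
play_rows(moves=[[[0.4, 0, 0], [0, 0, 0], 1], [[0, 0, 0], [0, 0, 0], 1], [[0, 0, 0], [0, 0, 0], 0.62], [[0, 0, 0], [0, 0, 0], 0.55], [[0, 0, 0], [0, 0, 0], 0.45], [[0, 0, 0], [0, 0, 0], 0.4], [[0, 0, 0], [0, 0, 0], 0.4]])

```text
clock: 28.48
tcp_pos: [0.5265, 0.1022, 0.0378]
tool_rot: [0.294, 1.551, -0.294]
contact_force: [0.6, 0.1, 0.1]
gripper_width: 0.602
```

Emit:
play_rows(moves=[[[-6, 0, 0], [0, 0, 0], 0.4], [[-10, 0, 0], [0, 0, 0], 0.4], [[-18, 0, 0], [0, 0, 0], 0.4], [[0, 0, 0], [0, 0, 0], 0.4], [[0, 0, 0], [0, 0, 0], 0.4]])

```text
clock: 29.1
tcp_pos: [0.5267, 0.1023, 0.0722]
tool_rot: [0.294, 1.55, -0.294]
contact_force: [0.3, -0.7, 0.6]
gripper_width: 0.6
```

Run:
```python
from h import *
o=get_obs();print(o["clock"],o["tcp_pos"],o["gripper_width"])
c=capture("wrist");im=c["color"];s=capture("side")
M=R.from_rotvec(o["tool_rot"])
for b in blobs(green(im),60): 
    P=onz(c,b[0],.089,o);print("g",b[0].round(1),b[1],P.round(4),"tool",(M.inv().apply(P-o["tcp_pos"])*1000).round(1))
cv2.imwrite("pics/w7.png",np.hstack([cv2.resize(im[150:350,220:420],(400,400)),cv2.resize(s["color"][160:280,280:400],(400,400),interpolation=cv2.INTER_CUBIC)]))
```

```text
29.1 [0.52670447 0.1022503  0.07219456] 0.5999014879093252
g [320.5 247.2] 1109 [0.5275 0.1025 0.089 ] tool [-16.8   0.6   0.7]
g [476.3 271.8] 538 [0.6167 0.0441 0.089 ] tool [-16.7 -21.2 105. ]
```

View pics/w7.png

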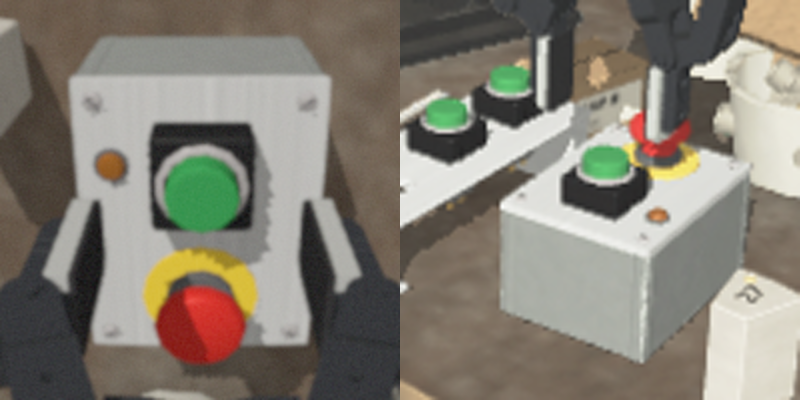

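The switch sits flat and centred in the box (cap at tool (0.6,0.7) mm, as in the stand). Next I shut the jaws above it and press slowly. Contact is expected near TCP z≈0.0567.

Emit:
play_rows(moves=[[[0, 0, 0], [0, 0, 0], 1], [[0, 0, 0], [0, 0, 0], 1], [[0, 0, 0], [0, 0, 0], 1], [[0, 0, 0], [0, 0, 0], 1], [[6, 0, 0], [0, 0, 0], 1], [[5, 0, 0], [0, 0, 0], 1], [[2, 0, 0], [0, 0, 0], 1], [[0, 0, 0], [0, 0, 0], 1]])

```text
clock: 30.2
tcp_pos: [0.5263, 0.1022, 0.0584]
tool_rot: [0.294, 1.551, -0.294]
contact_force: [-0.7, 0.1, -0.3]
gripper_width: -0.002
```

Emit:
play_rows(moves=[[[0.4, 0, 0], [0, 0, 0], 1], [[0.4, 0, 0], [0, 0, 0], 1], [[0.4, 0, 0], [0, 0, 0], 1], [[0.4, 0, 0], [0, 0, 0], 1], [[0, 0, 0], [0, 0, 0], 1]])

```text
clock: 30.82
tcp_pos: [0.5265, 0.1023, 0.0571]
tool_rot: [0.294, 1.551, -0.294]
contact_force: [-0.3, -0.1, 0.1]
gripper_width: -0.003
```

Emit:
play_rows(moves=[[[0.4, 0, 0], [0, 0, 0], 1], [[0.4, 0, 0], [0, 0, 0], 1], [[0, 0, 0], [0, 0, 0], 1]])

```text
clock: 31.2
tcp_pos: [0.5265, 0.1022, 0.0564]
tool_rot: [0.294, 1.551, -0.294]
contact_force: [0.1, -0.4, 0.2]
gripper_width: 0.002
```

Emit:
play_rows(moves=[[[0.4, 0, 0], [0, 0, 0], 1], [[0, 0, 0], [0, 0, 0], 1]])

```text
clock: 31.45
tcp_pos: [0.5266, 0.1022, 0.0563]
tool_rot: [0.294, 1.551, -0.294]
contact_force: [-1.2, -0.4, 1.8]
gripper_width: 0.003
```

Emit:
play_rows(moves=[[[0.4, 0, 0], [0, 0, 0], 1], [[0, 0, 0], [0, 0, 0], 1]])

```text
clock: 31.7
tcp_pos: [0.5266, 0.1022, 0.0559]
tool_rot: [0.294, 1.551, -0.294]
contact_force: [-2.1, 0.3, 3.6]
gripper_width: 0.004
```

Emit:
play_rows(moves=[[[0.4, 0, 0], [0, 0, 0], 1], [[0, 0, 0], [0, 0, 0], 1]])

```text
clock: 31.95
tcp_pos: [0.5266, 0.1023, 0.0555]
tool_rot: [0.294, 1.551, -0.294]
contact_force: [-2.7, 0.2, 5.5]
gripper_width: -0.002
```

Emit:
play_rows(moves=[[[0.3, 0, 0], [0, 0, 0], 1], [[0, 0, 0], [0, 0, 0], 1]])

```text
clock: 32.2
tcp_pos: [0.5266, 0.1023, 0.0552]
tool_rot: [0.294, 1.551, -0.294]
contact_force: [-2.0, -1.5, 6.3]
gripper_width: 0.001
```

Emit:
play_rows(moves=[[[0.4, 0, 0], [0, 0, 0], 1], [[0.4, 0, 0], [0, 0, 0], 1], [[0.4, 0, 0], [0, 0, 0], 1], [[0.4, 0, 0], [0, 0, 0], 1], [[0, 0, 0], [0, 0, 0], 1]])

```text
clock: 32.83
tcp_pos: [0.5266, 0.1023, 0.0533]
tool_rot: [0.294, 1.551, -0.294]
contact_force: [-2.2, -0.2, 4.5]
gripper_width: -0.005
```

Emit:
play_rows(moves=[[[0.4, 0, 0], [0, 0, 0], 1], [[0.4, 0, 0], [0, 0, 0], 1], [[0.4, 0, 0], [0, 0, 0], 1], [[0.4, 0, 0], [0, 0, 0], 1], [[0, 0, 0], [0, 0, 0], 1]])

```text
clock: 33.45
tcp_pos: [0.5266, 0.1023, 0.0516]
tool_rot: [0.294, 1.551, -0.294]
contact_force: [-1.4, -0.4, 1.3]
gripper_width: 0.001
```

```bash
python3 fz.py
```

```text
t 33.7 z [0.5265 0.1022 0.0517] F [-0.75  0.5   2.21] sd [0.18 0.37 0.28]
[312.7 183.2] 66
[293.7 193.4] 78
```

Past the snap again: 6.3 N peak, then 2.2 N at about 5 mm. I add a small margin, retreat, and run a last check.

Emit:
play_rows(moves=[[[0.2, 0, 0], [0, 0, 0], 1], [[0, 0, 0], [0, 0, 0], 1], [[-2, 0, 0], [0, 0, 0], 1], [[-4, 0, 0], [0, 0, 0], 1], [[-14, 0, 0], [0, 0, 0], 1], [[-30, 0, 0], [0, 0, 0], 1], [[-50, 0, 0], [0, 0, 0], 1], [[-20, 0, 0], [0, 0, 0], 1], [[0, 0, 0], [0, 0, 0], 1], [[0, 0, 0], [0, 0, 0], 1], [[0, 0, 0], [0, 0, 0], 1], [[0, 0, 0], [0, 0, 0], 1]])

```text
clock: 35.2
tcp_pos: [0.5258, 0.1022, 0.17]
tool_rot: [0.294, 1.553, -0.295]
contact_force: [0.4, 0.3, 0.4]
gripper_width: 0.002
```

Run:
```python
from h import *
o=get_obs();print(o["clock"],o["tcp_pos"],o["contact_force"])
c=capture("wrist");s=capture("side");im=c["color"]
for b in blobs(green(im),60): 
    P=onz(c,b[0],.090 if b[0][0]<400 else .068,o);print("g",b[0].round(1),b[1],P.round(4))
for b in blobs(green(s["color"]),30):print("side",b[0].round(1),b[1])
cv2.imwrite("pics/w8.png",np.hstack([cv2.resize(im[100:300,220:420],(400,400)),cv2.resize(s["color"][140:290,240:390],(400,400),interpolation=cv2.INTER_CUBIC)]))
```

```text
35.2 [0.52576316 0.10217616 0.16996111] [0.39718716 0.3397947  0.37188781]
g [321.7 195.7] 473 [0.5274 0.1024 0.09  ]
g [437.4 223.4] 324 [0.6248 0.0247 0.068 ]
g [427.3 269.5] 267 [ 0.6017 -0.0254  0.068 ]
side [312.7 183.2] 66
side [293.7 193.4] 78
side [341.4 208.2] 98
```

```bash
python3 -c "
from workcell import *
print(finish_job())"
```

```text
the job is handed in; nothing more can be done
None
```

The sound switch is in the control box's cut-out, released, and it snapped again when pressed there. I handed the job in at about 35 s of the 72 s allowed; no verdict is reported.

- **Finding it:** I pressed the middle switch first. It climbed weakly to about 2.2 N with no snap, so it is worn. The +y switch climbed to about 6 N, snapped over and fell to 2.0 N at about 4.9 mm down. I did not press the third switch, since the sound one was already found.
- **Fitting it:** I gripped the +y switch by its collar, lifted it out and lowered it into the cut-out. It went in without touching the rim, and pictures after release showed it flat and centred.
- **Pressing it in place:** it peaked at 6.3 N, snapped over, and fell to 2.2 N at about 5 mm.

**Last checks:**
- The installed cap is at (0.527, 0.102), within about 1 mm of the measured cut-out centre.
- The two worn caps are where they were at the start, in both camera views.
- The arm is clear, with tool force near zero.

**What disagreed or was missed:**
- The real fingertips were about 34 mm behind the reported tool point when shut. My first descent therefore met nothing, and I relied on the cameras and force from then on.
- In the middle press the depth was uncertain by about 1 mm. I did not push that cap to its stop.
- My last picture was refused because I had reached the 12-picture limit, so the final check is by measured cap positions only. I did not re-measure the screwdriver, carton or die, but I never worked near them.

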